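# Stir the rinsing tub and draw the long paddle out

## Task

The wooden glaze paddle lies in the grey rinsing tub, too long to lift out level: its blade is under the wide drip board. Grip it through the opening and stir the ceramic beads on both sides with it until nearly all are pushed well away from where they lay, then tilt its plain end up and draw it slantwise right out through the opening. Finish while holding it still, slanting with the blade end down, over the opening so that it drips back in and some 5 cm clear above the boards; the beads stay in the tub and the pottery and brush around are left alone.

Things in the scene. Friction and masses are not known exactly. Their poses are not given: they have to be found in the camera images.
- tub: Grey rinsing tub, fixed, 382 mm long (its x axis, pointing roughly away from the robot), 212 mm wide (y), walls and floor 6 mm thick, rim 100 mm above the table; inside 370 by 200 mm. Origin: centre of its underside, on the table; z up. Two fixed slatted wooden boards, 10 mm thick, lie across its rim, a wide one at the robot's end and a narrow one at the far end.
- opening (a point): Centre of the opening between the two boards, at the height of their top, 110 mm above the table (27.5 mm along the tub's +x from its middle). The opening is 235 mm along the tub and 200 mm across.
- wide_board (a point): Middle of the top of the wide board, which covers the tub from x = -190 to -90 mm in the tub's frame. Top 110 mm above the table (two slim battens on it reach 114 mm), underside 100 mm.
- narrow_board (a point): Middle of the top of the narrow board, which covers the tub from x = 145 to 190 mm in the tub's frame. Top 110 mm above the table, underside 100 mm.
- paddle_center (a point): Centre of the wooden glaze paddle, 300 mm long, about 100 g, balanced here, lying flat on the tub's floor, lengthwise. x runs along it to the plain end, z up. Handle square, 22 by 22 mm, from 82 mm on the blade's side of the centre to the plain end. It comes out only if slid back until the blade end nears the robot's end wall, tilted plain end up past the narrow board, and drawn out.
- paddle_blade_end (a point): Middle of the paddle's blade end face, 150 mm from its centre (-x). The blade, the last 72 mm, is 36 mm wide and 14 mm thick, at mid-height of the handle; its tip starts under the wide board.
- paddle_plain_end (a point): Middle of the paddle's plain end face, 150 mm from its centre (+x). It starts at or under the narrow board.
- bead0_center (a point): Centre of a loose white ceramic bead, barrel shaped, 26 mm across, 18 mm high, 20 g, standing on the tub's floor to the left (+y side) of the paddle, below the part of the opening next to the wide board. It slides when pushed.
- bead1_center (a point): Centre of a loose white ceramic bead, barrel shaped, 26 mm across, 18 mm high, 20 g, standing on the tub's floor to the left (+y side) of the paddle, below the part of the opening next to the wide board. It slides when pushed.
- bead2_center (a point): Centre of a loose white ceramic bead, barrel shaped, 26 mm across, 18 mm high, 20 g, standing on the tub's floor to the left (+y side) of the paddle, below the part of the opening next to the wide board. It slides when pushed.
- bead3_center (a point): Centre of a loose white ceramic bead, barrel shaped, 26 mm across, 18 mm high, 20 g, standing on the tub's floor to the right (-y side) of the paddle, below the part of the opening next to the wide board. It slides when pushed.
- bead4_center (a point): Centre of a loose white ceramic bead, barrel shaped, 26 mm across, 18 mm high, 20 g, standing on the tub's floor to the right (-y side) of the paddle, below the part of the opening next to the wide board. It slides when pushed.
- bead5_center (a point): Centre of a loose white ceramic bead, barrel shaped, 26 mm across, 18 mm high, 20 g, standing on the tub's floor to the right (-y side) of the paddle, below the part of the opening next to the wide board. It slides when pushed.
- dish: Bystander: small terracotta dish, 60 mm across, 26 mm high, loose on the left (+y) corner of the wide board. Origin: centre of its underside.
- brush: Bystander: brush, 180 mm long, lying on the table beside the tub's right (-y) wall.
- plate_a: Bystander: white plate, 170 mm across, on the table to the left. Origin: centre of its underside.
- plate_b: Bystander: stoneware plate, 160 mm across, on the table to the right. Origin: centre of its underside.
- mug: Bystander: blue mug, 76 mm across, 85 mm high, on the table to the left. Origin: centre of its underside.

How it is judged:
By the outcome, as a careful person would: the job done as asked, in the order asked, and still so for the second after the job is handed in, while the arm keeps its last pose, push and grip.
It also fails if it takes over 48 s, if anything falls off the work surface, if the arm or the gripper's body presses on something with over 40 N, if the wrist force passes 120 N, or if a joint passes its speed limit or range.

## Robot

A 7-joint arm with a two-finger parallel gripper is mounted at the origin on the work surface. World frame = base frame: x ahead of the robot, y to its left, z up, the work surface at z = 0. Lengths are in m, angles in rad, forces in N, time in s.
With the tool pointing down it reaches from about 0.425 to 0.825 m from the base axis. Payload 3.6 kg.
Tool frame: the origin (TCP) lies midway between the tips of the shut fingers; the grasp point (between the pads) lies 19 mm behind it (ctrl.grasp_offset is the distance from the TCP to the grasp point, in m); z points along the fingers, y is the line along which they close (so a half turn about z gives the same grasp; the last joint's range is limited). The gripper opens to 93 mm and grips with 3 to 60 N. Pads are 15 mm wide; open, the fingers measure 128 mm over their backs; the gripper's body (75 mm by 188 mm) begins 65 mm behind the grasp point.
Start: joints at [-1.137, 0.615, -0.013, 1.423, 0.008, 1.103, -0.04], TCP at [0.288, 0.582, 0.219] pointing down, gripper open.
Joint ranges: [-3.12, 3.12], [-0.3, 2.06], [-1.34, 1.32], [0.26, 2.42], [-1.36, 4.5], [0.01, 1.98], [-2.84, 2.84]. Speed limits (rad/s): [2.79, 2.79, 3.14, 3.14, 3.14, 3.14, 3.14].

## Interface

Orientations are given as a 3x3 rotation matrix whose columns are the frame's x, y, z axes.
In Python, from station import ctrl gives the robot as it stands.
- The arm moves only by the tool carry_out, never from a script. Its argument "rows" is text: rows parted by semicolons, each of 5 numbers parted by spaces: the opening, from 0 (shut) to 1 (fully open), then the shift along the tool's x, y, z in m, then the turn about the tool's z in degrees. In form: gripper x y z twist; .... A call has 1 to 12 rows; each row shifts and turns the commanded pose from where the row before left it, along the tool's axes as they then stand; what a row does not reach is not made up. A row lasts 1/12 s, in which the tool goes at most 41.7 mm and 7.16 degrees, less where a joint would pass 70% of its speed; a pose out of reach is approached as far as the arm can. A call with a gripper value outside its range is refused whole. The fingers move at their own pace and stop on an object; the grip force is fixed at half the most. Time passes only in rows, so rows that do not move let the fingers close. It gives the time, the measured TCP pose, the force, the opening and the grip force at its end, in the units of the state.
- ctrl.read_state(): the state, without advancing time (a new reading comes with each control period).
- ctrl.capture(name): name is "scene" or "side" or "wrist"; returns a dict with "frame" (384x512x3 uint8, red, green, blue), "intrinsics" (3x3 intrinsics, pixels), "k1" (the pictures are not rectified: a ray, as slopes to the right and down, at radius r is drawn at 1 + k1 r^2 times it, then the intrinsics apply), "view" (4x4, takes a point from world to camera coordinates); the wrist camera has in their place "tool_from_camera" (4x4, takes a point from camera to tool coordinates, whose origin is the TCP and whose axes are the flange's). Camera axes: x right, y down, z forward; pixel columns grow to the right and rows downward; lengths in m; the calibration is good to about 2 mm. A picture is of the moment at which its call begins: read the wrist's pose just before it. There is no depth.
- ctrl.job_done(): hands the job in; it is judged then, once.
Trained networks look in a picture, given as the dict that the camera call returned (one of the last four; its "shot" number tells which), for a name from the list of things; names that differ only in an ending like _2 or _b are one class to them, and where a whole thing is asked for, a point or a joint stands for the part that bears it (a point fixed in the world has none). Each returns a list of dicts, best first, with "p" (0 to 1); they miss things now and then, are a little off and sometimes report something else, mostly with a low value. They report only what shows in the picture. A call takes as long as a camera call.
- ctrl.look_for(picture, label): "location" ([column, row] in pixels, amid what is visible of it).
The state is a dict: "time_s": time; "joint_pos": joint angles; "qd": joint speeds; "joint_torque": joint torques, N m; "eef_pos": TCP position; "tcp_rot": TCP orientation; "ft_force": force on the tool from outside, world axes, zero at the start; "torque": the same for the moment, N m; "finger_gap": finger opening in m; "grasp_force": force on a finger pad.
Only numpy, scipy, OpenCV 4.12 (cv2) and the standard library are available. Lean on these libraries where they do the work, as an engineer would, in place of code of your own. Each camera call takes 0.05 s, during which the arm holds its last target. There are 200 camera calls.

## Working session

There is one attempt and no reset: what is moved stays moved. The work goes in short steps, Python scripts to look and compute and a tool call to move; the robot and the scene stay as the last step left them, time stands still between calls to the robot, and variables do not carry over. Pictures are saved under pics/ and viewed, at most 10 in all, crops included, and the job is handed in when it is done.

Besides the shell and the picture viewer there is one more tool, called after ">>>" as a command line: name --argument value ..., lists and objects as JSON in quotes. carry_out: Moves the arm, as the interface text tells. Its arguments: {"type":"object","properties":{"rows":{"type":"string"}},"required":["rows"]}

```bash
ls; mkdir -p pics
cat > h.py <<'E'
import numpy as np, cv2
from station import ctrl
def cap(n):
    s=ctrl.read_state(); c=ctrl.capture(n)
    if n=="wrist":
        T=np.eye(4);T[:3,:3]=s["tcp_rot"];T[:3,3]=s["eef_pos"]
        c["V"]=np.linalg.inv(T@np.array(c["tool_from_camera"]))
    else: c["V"]=np.array(c["view"])
    return c
def ray(c,uv):
    K=np.array(c["intrinsics"]);d=np.linalg.solve(K,[uv[0],uv[1],1.])[:2]
    s=d.copy()
    for _ in range(20): s=d/(1+c["k1"]*(s@s))
    R=c["V"][:3,:3];t=c["V"][:3,3]
    return -R.T@t, R.T@np.array([s[0],s[1],1])
def onz(c,uv,z):
    o,d=ray(c,uv);return o+d*(z-o[2])/d[2]
def proj(c,p):
    q=c["V"][:3,:3]@np.array(p)+c["V"][:3,3];s=q[:2]/q[2]
    s=s*(1+c["k1"]*(s@s));K=np.array(c["intrinsics"]);return (K@[s[0],s[1],1])[:2]
def save(c,n): cv2.imwrite("pics/"+n,c["frame"][:,:,::-1])
E
python3 - <<'E'
from h import *
Z=dict(tub=.1,opening=.11,wide_board=.11,narrow_board=.11,paddle_center=.028,paddle_blade_end=.017,paddle_plain_end=.017,bead0_center=.015,dish=.12,brush=.01,plate_a=.01,plate_b=.01,mug=.05)
for n in ("scene","side"):
    c=cap(n);save(c,n+".png");print(n,np.round(ray(c,(256,192))[0],3))
    for l,z in Z.items():
        for r in ctrl.look_for(c,l)[:6]:
            print(l,round(r["p"],2),np.round(r["location"]),np.round(onz(c,r["location"],z),3))
E
python3 -c "
import cv2,numpy as np
a=cv2.imread('pics/scene.png');b=cv2.imread('pics/side.png')
print(a.shape)"
```

```text
pics
scene [1.24  0.288 1.151]
tub 0.61 [267. 207.] [0.62  0.048 0.1  ]
opening 0.66 [277. 196.] [0.581 0.062 0.11 ]
opening 0.64 [266. 210.] [0.634 0.053 0.11 ]
opening 0.29 [306. 191.] [0.533 0.129 0.11 ]
opening 0.27 [223. 205.] [ 0.666 -0.062  0.11 ]
wide_board 0.93 [269. 205.] [0.617 0.053 0.11 ]
narrow_board 0.86 [267. 207.] [0.626 0.053 0.11 ]
narrow_board 0.58 [276. 194.] [0.577 0.06  0.11 ]
paddle_center 0.62 [279. 195.] [0.523 0.05  0.028]
paddle_blade_end 0.78 [275. 195.] [0.522 0.037 0.017]
paddle_blade_end 0.19 [259. 194.] [ 0.536 -0.011  0.017]
paddle_plain_end 0.72 [278. 195.] [0.517 0.046 0.017]
paddle_plain_end 0.57 [275. 209.] [0.568 0.054 0.017]
bead0_center 0.64 [267. 180.] [ 0.477 -0.009  0.015]
bead0_center 0.48 [294. 185.] [0.465 0.075 0.015]
dish 0.72 [309. 144.] [0.379 0.085 0.12 ]
brush 0.86 [225. 205.] [ 0.609 -0.091  0.01 ]
plate_a 0.86 [412. 218.] [0.436 0.435 0.01 ]
plate_a 0.67 [123. 167.] [ 0.608 -0.454  0.01 ]
plate_a 0.26 [261. 195.] [ 0.533 -0.006  0.01 ]
plate_b 0.86 [412. 218.] [0.436 0.435 0.01 ]
plate_b 0.67 [123. 167.] [ 0.608 -0.454  0.01 ]
pl
[... 189 characters left out ...]
006 0.1  ]
tub 0.38 [333. 290.] [ 0.556 -0.461  0.1  ]
opening 0.81 [244. 198.] [ 0.515 -0.002  0.11 ]
wide_board 0.9 [245. 201.] [ 0.509 -0.018  0.11 ]
narrow_board 0.75 [245. 199.] [ 0.515 -0.007  0.11 ]
narrow_board 0.33 [180. 152.] [0.419 0.346 0.11 ]
paddle_center 0.96 [260. 194.] [0.611 0.054 0.028]
paddle_blade_end 0.55 [260. 198.] [0.606 0.046 0.017]
paddle_plain_end 0.88 [264. 194.] [0.631 0.054 0.017]
brush 0.7 [278. 226.] [ 0.595 -0.1    0.01 ]
plate_a 0.95 [179. 154.] [0.45  0.453 0.01 ]
plate_a 0.66 [334. 290.] [ 0.604 -0.422  0.01 ]
plate_b 0.95 [179. 154.] [0.45  0.453 0.01 ]
plate_b 0.66 [334. 290.] [ 0.604 -0.422  0.01 ]
mug 0.84 [225. 131.] [0.667 0.443 0.05 ]
(384, 512, 3)
```

View pics/scene.png

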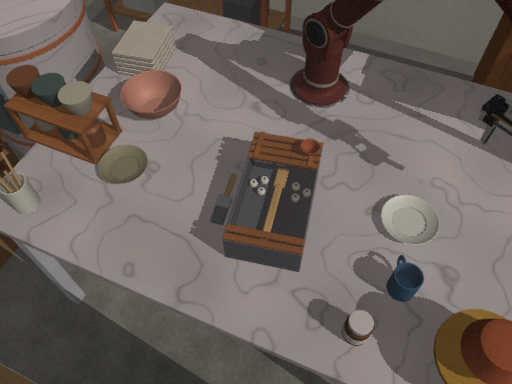

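View pics/side.png

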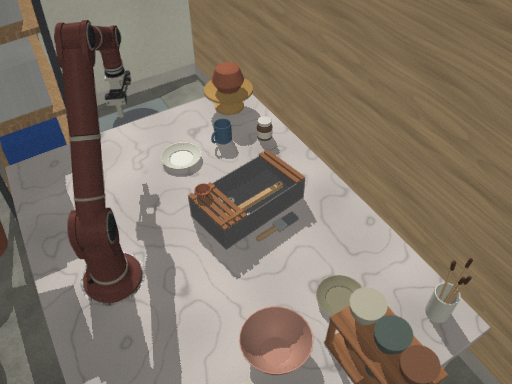

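The scene picture shows the tub around (270,200), with the wide board at (287,150), the narrow board at (265,240), the paddle between (282,172) and (270,230), and three beads on each side. The dish is at (309,145). I'll zoom in on both views together.

Run:
```python
import cv2,numpy as np
a=cv2.imread('pics/scene.png')[120:280,200:340];b=cv2.imread('pics/side.png')[140:250,180:320]
a=cv2.resize(a,None,fx=3.6,fy=3.6,interpolation=2)[:576,:400];b=cv2.resize(b,(400,314),interpolation=2)
o=np.zeros((600,800,3),np.uint8)
a=cv2.resize(cv2.imread('pics/scene.png')[125:275,205:335],(400,461),interpolation=2)
o[:461,:400]=a;o[:314,400:]=b
cv2.imwrite('pics/zoom.png',o)
```

```text
(no output)
```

View pics/zoom.png

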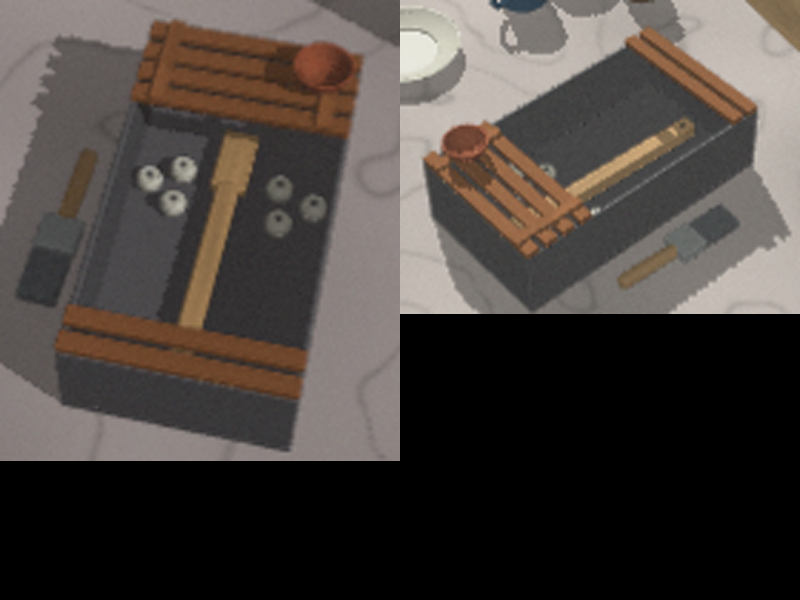

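The zoom shows the tub corners, the beads (three at about (170,180), three at about (290,205) in the zoomed image), and the paddle from (240,135) to (190,325). Its plain end in the side view is at (683,130). I'll fit the poses next.

Run:
```python
from h import *
from scipy.optimize import least_squares
cs=cap("scene");cd=cap("side")
S=lambda u,v:(cs,np.array([205+u/3.077,125+v/3.073]))
D=lambda u,v:(cd,np.array([180+(u-400)/2.857,140+v/2.857]))
obs=[(S(57,346),(.19,-.106)),(S(303,390),(.19,.106)),(S(153,22),(-.19,-.106)),(S(363,55),(-.19,.106)),
(S(134,102),(-.09,-.106)),(S(350,135),(-.09,.106)),(S(68,308),(.145,-.106)),(S(307,350),(.145,.106)),
(D(427,158),(-.19,.106)),(D(530,250),(-.19,-.106)),(D(645,30),(.19,.106)),(D(755,106),(.19,-.106))]
def w(p,x,y,z):
    c,s=np.cos(p[2]),np.sin(p[2]);return np.array([p[0]+c*x-s*y,p[1]+s*x+c*y,z])
f=lambda p:np.concatenate([proj(c,w(p,*q,.11))-uv for (c,uv),q in obs])
r=least_squares(f,[.57,.03,.1],loss="soft_l1");print("tub",np.round(r.x,4),np.rad2deg(r.x[2]));print(np.round(f(r.x).reshape(-1,2),1).tolist())
p=r.x;np.save("tub.npy",p)
def tl(P):
    c,s=np.cos(p[2]),np.sin(p[2]);d=P[:2]-p[:2];return np.round([c*d[0]+s*d[1],-s*d[0]+c*d[1]],4)
for n,a,z in [("b",S(149,176),.022),("b",S(184,166),.022),("b",S(173,201),.022),("b",S(279,186),.022),("b",S(313,206),.022),("b",S(278,220),.022),
 ("bladeend",S(241,135),.025),("handlestart",S(229,187),.028),("nearnarrow",S(193,325),.028),("plain side",D(685,126),.028)]:
    P=onz(*a,z);print(n,np.round(P,3),tl(P))
print(ctrl.read_state()["tcp_rot"], ctrl.grasp_offset)
```

```text
tub [0.5547 0.0511 0.1917] 10.981209280741043
[[-0.6, 1.2], [-0.1, 2.4], [-0.5, -0.5], [0.1, -0.2], [-1.6, -1.6], [-0.2, -0.3], [0.1, -1.1], [1.3, 0.2], [-2.2, -0.9], [-1.1, 1.0], [0.2, -2.6], [0.4, -1.6]]
b [ 0.507 -0.041  0.022] [-0.0643 -0.0816]
b [ 0.482 -0.014  0.022] [-0.0837 -0.05  ]
b [ 0.526 -0.008  0.022] [-0.0398 -0.052 ]
b [0.468 0.082 0.022] [-0.0795  0.0471]
b [0.477 0.121 0.022] [-0.0628  0.0837]
b [0.506 0.095 0.022] [-0.0393  0.0528]
bladeend [0.426 0.025 0.025] [-0.1318 -0.0009]
handlestart [0.492 0.038 0.028] [-0.0637 -0.0006]
nearnarrow [0.65  0.065 0.028] [ 0.0964 -0.0043]
plain side [0.705 0.061 0.028] [ 0.1492 -0.0184]
[[-8.96195529e-01  4.43659290e-01 -9.50181324e-05]
 [ 4.43659291e-01  8.96195533e-01  5.58099304e-06]
 [ 8.76308852e-05 -3.71540163e-05 -9.99999995e-01]] 0.0188
```

>>> carry_out --rows "1 -0.034 -0.022 0 0;1 -0.034 -0.022 0 0;1 -0.034 -0.022 0 0;1 -0.034 -0.022 0 0;1 -0.034 -0.022 0 0;1 -0.034 -0.022 0 0;1 -0.034 -0.022 0 0;1 -0.034 -0.022 0 0;1 -0.034 -0.022 0 0;1 -0.034 -0.022 0 0;1 -0.034 -0.022 0 0;1 -0.034 -0.022 0 0"

```text
time_s: 2.5
eef_pos: [0.5378, 0.1631, 0.219]
tcp_rot: [[-0.896, 0.444, 0.001], [0.444, 0.896, 0.0], [-0.0, 0.001, -1.0]]
ft_force: [0.4, 0.2, -0.0]
finger_gap: 0.093
grasp_force: 0.0
```

>>> carry_out --rows "1 -0.034 -0.022 0 0;1 -0.034 -0.022 0 0;1 -0.034 -0.022 0 0;1 0 0 0 -6.2;1 0 0 0 -6.2;1 0 0 0 -6.2;1 0 0 0 -6.2;1 0 0 0 -6.2;1 0 0 0 -6.2;1 0 0 0 0"

```text
time_s: 3.33
eef_pos: [0.5991, 0.0602, 0.2187]
tcp_rot: [[-0.982, -0.19, -0.0], [-0.19, 0.982, 0.0], [-0.0, 0.0, -1.0]]
ft_force: [0.1, 0.2, 0.4]
finger_gap: 0.0932
grasp_force: 0.0
```

```bash
cat >> h.py <<'E'
tub=np.load("tub.npy")
def tl(P):
    c,s=np.cos(tub[2]),np.sin(tub[2]);d=np.array(P)[:2]-tub[:2];return np.round([c*d[0]+s*d[1],-s*d[0]+c*d[1]],4)
def w(x,y,z):
    c,s=np.cos(tub[2]),np.sin(tub[2]);return np.array([tub[0]+c*x-s*y,tub[1]+s*x+c*y,z])
def st():
    s=ctrl.read_state();R=np.array(s["tcp_rot"])
    print("t",round(s["time_s"],2),"tub xy",tl(s["eef_pos"]),"z",round(s["eef_pos"][2],4),"tool y rel tub y deg",round(np.rad2deg(np.arctan2(R[1,1],R[0,1])-tub[2])-90,2),"gap",round(s["finger_gap"],4),"grip",np.round(s["grasp_force"],1),"F",np.round(s["ft_force"],1))
    return s
E
python3 - <<'E'
from h import *
st();c=cap("wrist");save(c,"w1.png")
for l,z in dict(paddle_center=.028,paddle_blade_end=.017,paddle_plain_end=.017,bead0_center=.015,wide_board=.11,narrow_board=.11,opening=.11).items():
    for r in ctrl.look_for(c,l)[:6]: print(l,round(r["p"],2),np.round(r["location"]),tl(onz(c,r["location"],z)))
E
```

```text
t 3.33 tub xy [0.0453 0.0005] z 0.2187 tool y rel tub y deg -0.04 gap 0.0932 grip 0.0 F [0.1 0.2 0.4]
paddle_center 0.92 [247. 114.] [-0.0104 -0.0072]
paddle_blade_end 0.98 [241. 114.] [-0.0095 -0.0135]
paddle_plain_end 0.62 [247. 113.] [-0.0106 -0.007 ]
bead0_center 0.66 [300.  40.] [-0.081   0.0449]
wide_board 0.85 [259. 150.] [0.0116 0.0038]
narrow_board 0.72 [258. 151.] [0.0124 0.0035]
narrow_board 0.5 [242. 114.] [-0.0174 -0.0098]
opening 0.6 [260. 151.] [0.0118 0.0048]
```

View pics/w1.png

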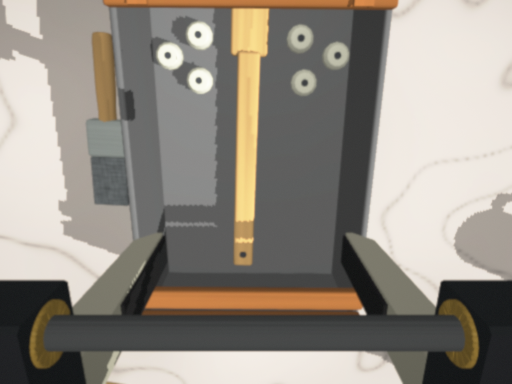

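The wrist view shows the wide board's edge at row 7 and the narrow board's at row 290. The paddle axis runs from (250,10) to (243,264), the handle starts at row 53, and the beads are at (200,35), (169,55), (200,80), (300,38), (336,55) and (303,82).

Run:
```python
from h import *
c=cap("wrist")
for n,uv,z in [("wide edge L",(110,6),.11),("wide edge R",(392,8),.11),("narrow in L",(152,290),.11),("narrow in R",(358,290),.11),("rim in L",(131,200),.1),("rim in R",(370,200),.1),
 ("shoulder",(250,54),.027),("handle",(246,150),.028),("end",(243,262),.028),("b",(200,35),.024),("b",(169,55),.024),("b",(200,80),.024),("b",(300,38),.024),("b",(336,55),.024),("b",(303,82),.024)]:
    print(n,tl(onz(c,uv,z)))
```

```text
wide edge L [-0.0931 -0.1026]
wide edge R [-0.0912  0.0995]
narrow in L [ 0.1404 -0.0935]
narrow in R [0.1408 0.0952]
rim in L [ 0.0568 -0.1071]
rim in R [0.0573 0.1013]
shoulder [-0.0674 -0.0034]
handle [ 0.026  -0.0081]
end [ 0.1567 -0.0128]
b [-0.0848 -0.0514]
b [-0.067  -0.0825]
b [-0.0437 -0.0534]
b [-0.0819  0.0448]
b [-0.0666  0.0805]
b [-0.0415  0.0493]
```

>>> carry_out --rows "1 0.006 -0.008 0 2.4;1 0 0 0.038 0;1 0 0 0.038 0;1 0 0 0.038 0;1 0 0 0.03 0;1 0 0 0.03 0;1 0 0 0.018 0;1 0 0 0.009 0;1 0 0 0 0"

```text
time_s: 4.53
eef_pos: [0.593, 0.0506, 0.0157]
tcp_rot: [[-0.989, -0.145, -0.004], [-0.145, 0.989, -0.001], [0.004, -0.0, -1.0]]
ft_force: [0.5, 0.1, 0.3]
finger_gap: 0.0927
grasp_force: 0.0
```

>>> carry_out --rows "0.1 0 0 0 0;0.1 0 0 0 0;0.1 0 0 0 0;0.1 0 0 0 0;0.1 0 0 0 0;0.1 0 0 0 0;0.1 0 0 0 0;0.1 0 0 0 0"

```text
time_s: 5.2
eef_pos: [0.5947, 0.0515, 0.0178]
tcp_rot: [[-0.989, -0.147, 0.0], [-0.147, 0.989, -0.0], [-0.0, -0.0, -1.0]]
ft_force: [-1.3, -0.8, -0.3]
finger_gap: 0.0445
grasp_force: 0.0
```

```bash
python3 -c "
from h import *
st()"
```

```text
t 5.2 tub xy [ 0.0393 -0.0072] z 0.0178 tool y rel tub y deg -2.52 gap 0.0445 grip 0.0 F [-1.3 -0.8 -0.3]
```

>>> carry_out --rows "0 0 0 0 0;0 0 0 0 0;0 0 0 0 0;0 0 0 0 0;0 0 0 0 0;0 0 0 0 0;0 0 0 -0.003 0;0 0 0 -0.002 0;0 0 0 0 0"

```text
time_s: 5.95
eef_pos: [0.5949, 0.0516, 0.0231]
tcp_rot: [[-0.989, -0.147, 0.001], [-0.147, 0.989, 0.0], [-0.001, 0.0, -1.0]]
ft_force: [-0.1, 0.2, -0.1]
finger_gap: 0.022
grasp_force: 30.0
```

>>> carry_out --rows "0 0.015 -0.0005 0 0;0 0.015 -0.0005 0 0;0 0.0027 -0.0016 0 4.6;0 0.0027 -0.0016 0 4.6;0 0.0027 -0.0016 0 4.6;0 0.0027 -0.0016 0 4.6;0 0.0027 -0.0016 0 4.6;0 0.0027 -0.0016 0 4.5;0 0 0 0 0"

```text
time_s: 6.7
eef_pos: [0.5479, 0.0374, 0.0227]
tcp_rot: [[-0.945, 0.327, -0.001], [0.327, 0.945, -0.0], [0.001, -0.001, -1.0]]
ft_force: [0.3, 0.7, -2.0]
finger_gap: 0.0216
grasp_force: 30.0
```

```bash
python3 -c "
from h import *
st();c=cap('wrist');save(c,'w2.png');c=cap('scene');cv2.imwrite('pics/s2.png',cv2.resize(c['frame'][125:275,205:335,::-1],(400,461),interpolation=2))
a=cv2.imread('pics/w2.png');b=cv2.imread('pics/s2.png');o=np.zeros((600,800,3),np.uint8);o[:300,:400]=cv2.resize(a,(400,300));o[:461,400:]=b;cv2.imwrite('pics/c2.png',o)"
```

```text
t 6.7 tub xy [-0.0093 -0.0121] z 0.0227 tool y rel tub y deg -30.09 gap 0.0216 grip 30.0 F [ 0.3  0.7 -2. ]
```

View pics/c2.png

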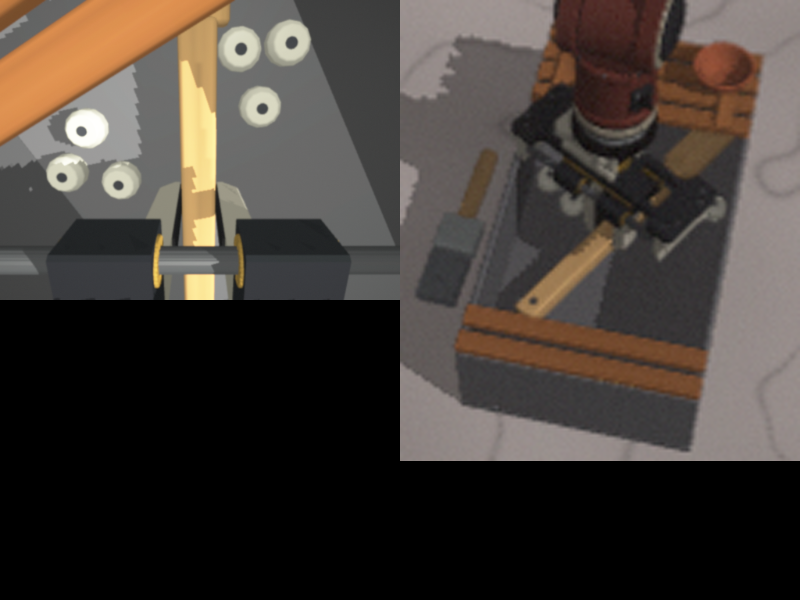

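The paddle is firmly held at a slant. The left beads sit between it and the left wall, and the right ones are clear of it. Now I'll drag it away from the robot.

>>> carry_out --rows "0 -0.006 0.0034 0 0;0 -0.006 0.0034 0 0;0 -0.006 0.0034 0 0;0 -0.006 0.0034 0 0;0 -0.006 0.0034 0 0;0 -0.006 0.0034 0 0;0 -0.006 0.0034 0 0;0 -0.006 0.0034 0 0;0 -0.006 0.0034 0 0;0 -0.005 0.003 0 0;0 0 0 0 0"

```text
time_s: 7.72
eef_pos: [0.6169, 0.0489, 0.0227]
tcp_rot: [[-0.946, 0.325, 0.002], [0.325, 0.946, -0.002], [-0.002, -0.001, -1.0]]
ft_force: [-0.3, -2.7, -1.1]
finger_gap: 0.0218
grasp_force: 30.1
```

```bash
python3 -c "
from h import *
st();c=cap('wrist');save(c,'w3.png')"
```

```text
t 7.72 tub xy [ 0.0606 -0.014 ] z 0.0227 tool y rel tub y deg -29.97 gap 0.0218 grip 30.1 F [-0.3 -2.7 -1.1]
```

View pics/w3.png

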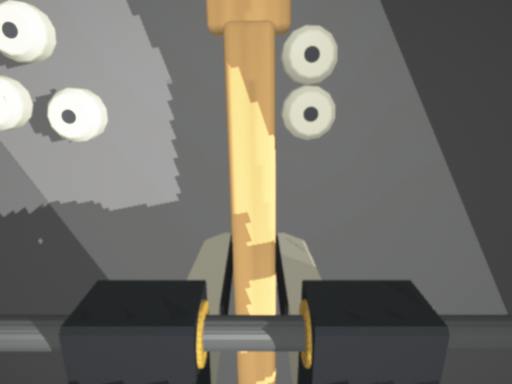

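Two left beads now touch the handle at (310,54) and (309,113), and the third is out of view near the blade. I'll compute where they are.

```bash
python3 -c "
from h import *
c=cap('wrist')
for uv in [(310,54),(309,113),(78,114),(8,103),(25,32)]: print(tl(onz(c,uv,.024)))
print('shoulder',tl(onz(c,(250,22),.034)))
for z in (.017,): 
  for xy in [(-.066,.08),(-.04,.087),(-.02,.085)]: print(xy,proj(c,w(*xy,.02)))
"
```

```text
[-0.012  0.055]
[0.0107 0.0428]
[-0.043  -0.0511]
[-0.0633 -0.0762]
[-0.0825 -0.0491]
shoulder [-0.0351  0.0377]
(-0.066, 0.08) [ 302.3373781  -101.92344111]
(-0.04, 0.087) [345.65446178 -47.61956005]
(-0.02, 0.085) [361.26848482   0.92666608]
```

>>> carry_out --rows "0 0.01 -0.0048 0 0;0 0.01 -0.0048 0 0;0 0.01 -0.0048 0 0;0 0.01 -0.0048 0 0;0 0.0003 0.0013 0 -5;0 0.0003 0.0013 0 -5;0 0.0003 0.0013 0 -5;0 0.0003 0.0013 0 -5;0 0.0003 0.0013 0 -5;0 0.0003 0.0013 0 -5;0 0 0 0 0"

```text
time_s: 8.73
eef_pos: [0.57, 0.0537, 0.0228]
tcp_rot: [[-0.982, -0.191, -0.0], [-0.191, 0.982, 0.002], [-0.0, 0.002, -1.0]]
ft_force: [-0.5, -0.4, -1.6]
finger_gap: 0.0215
grasp_force: 30.0
```

>>> carry_out --rows "0 0.0031 0.0026 0 -5;0 0.0031 0.0026 0 -5;0 0.0031 0.0026 0 -5;0 0.0031 0.0026 0 -5;0 0.0031 0.0026 0 -5;0 0.0031 0.0026 0 -5;0 0 0 0 0"

```text
time_s: 9.32
eef_pos: [0.5462, 0.0598, 0.0227]
tcp_rot: [[-0.756, -0.655, -0.002], [-0.655, 0.756, 0.001], [0.001, 0.002, -1.0]]
ft_force: [-0.6, 0.5, -1.3]
finger_gap: 0.0214
grasp_force: 30.0
```

```bash
python3 -c "
from h import *
st()"
```

```text
t 9.32 tub xy [-0.0067  0.0102] z 0.0227 tool y rel tub y deg 29.91 gap 0.0214 grip 30.0 F [-0.6  0.5 -1.3]
```

>>> carry_out --rows "0 -0.0058 -0.0034 0 0;0 -0.0058 -0.0034 0 0;0 -0.0058 -0.0034 0 0;0 -0.0058 -0.0034 0 0;0 -0.0058 -0.0034 0 0;0 -0.0058 -0.0034 0 0;0 -0.0058 -0.0034 0 0;0 -0.0058 -0.0034 0 0;0 -0.0058 -0.0034 0 0;0 -0.0058 -0.0034 0 0;0 0 0 0 0"

```text
time_s: 10.23
eef_pos: [0.6153, 0.0722, 0.0227]
tcp_rot: [[-0.755, -0.655, 0.002], [-0.655, 0.755, 0.001], [-0.002, -0.001, -1.0]]
ft_force: [0.0, -0.4, -0.1]
finger_gap: 0.0219
grasp_force: 30.0
```

```bash
python3 -c "
from h import *
st();c=cap('wrist');save(c,'w4.png')
for r in ctrl.look_for(c,'bead0_center'): print(round(r['p'],2),np.round(r['location']),tl(onz(c,r['location'],.015)))
c=cap('scene');cv2.imwrite('pics/s4.png',cv2.resize(c['frame'][125:275,205:335,::-1],(400,461),interpolation=2))
a=cv2.imread('pics/w4.png');b=cv2.imread('pics/s4.png');o=np.zeros((600,800,3),np.uint8);o[:300,:400]=cv2.resize(a,(400,300));o[:461,400:]=b;
c=cap('side');o[300:,:400]=cv2.resize(c['frame'][145:245,190:310,::-1],(400,300),interpolation=2)
cv2.imwrite('pics/c4.png',o)"
```

```text
t 10.23 tub xy [0.0635 0.0092] z 0.0227 tool y rel tub y deg 29.97 gap 0.0219 grip 30.0 F [ 0.  -0.4 -0.1]
0.64 [415. 170.] [-0.0147  0.0602]
```

View pics/c4.png

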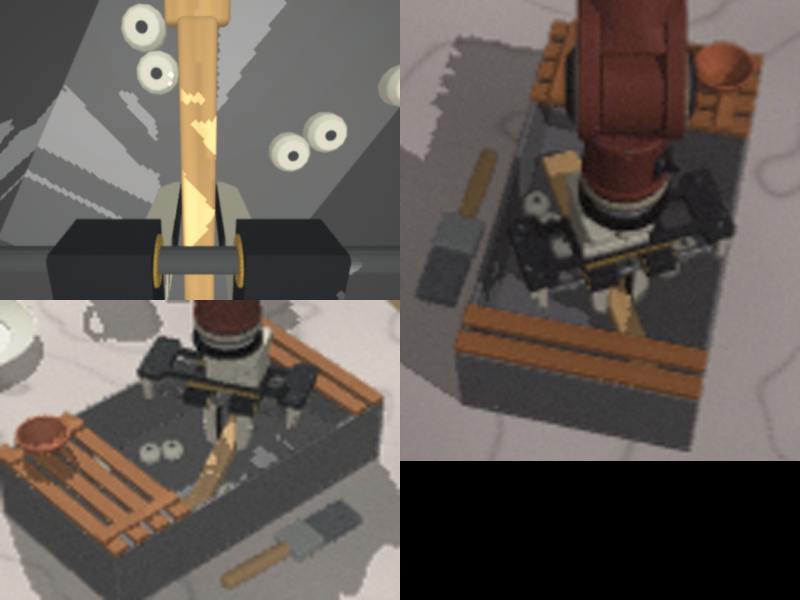

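The paddle has moved both bead groups, but the wall-side beads have moved least. I'll go back, regrip nearer the middle, and sweep both sides again with more reach.

>>> carry_out --rows "0 0.0115 0.0052 0 0;0 0.0115 0.0052 0 0;0 0.0115 0.0052 0 0;0 0.0115 0.0052 0 0;0 0 -0.0007 0 5;0 0 -0.0007 0 5;0 0 -0.0007 0 5;0 0 -0.0007 0 5;0 0 -0.0007 0 5;0 0 -0.0007 0 5;0 0 0 0.0025 0;0 0 0 0.0025 0"

```text
time_s: 11.43
eef_pos: [0.5669, 0.0538, 0.0177]
tcp_rot: [[-0.981, -0.193, 0.0], [-0.193, 0.981, -0.0], [-0.0, -0.0, -1.0]]
ft_force: [0.7, -0.1, -0.4]
finger_gap: 0.0218
grasp_force: 30.0
```

>>> carry_out --rows "0.3 0 0 0 0;0.3 0 0 0 0;0.3 0 0 0 0;0.3 0.01 0 0 0;0.3 0.01 0 0 0;0.3 0.01 0 0 0;0.3 0 0 0 0;0 0 0 0 0;0 0 0 0 0;0 0 0 0 0"

```text
time_s: 12.27
eef_pos: [0.5384, 0.0482, 0.0179]
tcp_rot: [[-0.982, -0.19, 0.001], [-0.19, 0.982, 0.0], [-0.001, -0.0, -1.0]]
ft_force: [0.3, 0.4, 1.0]
finger_gap: 0.0217
grasp_force: 30.0
```

```bash
python3 -c "
from h import *
st();c=cap('wrist');save(c,'w5.png')
c=cap('scene');cv2.imwrite('pics/s5.png',cv2.resize(c['frame'][125:275,205:335,::-1],(400,461),interpolation=2))"
```

```text
t 12.27 tub xy [-0.0166  0.0003] z 0.0179 tool y rel tub y deg -0.02 gap 0.0217 grip 30.0 F [0.3 0.4 1. ]
```

View pics/w5.png

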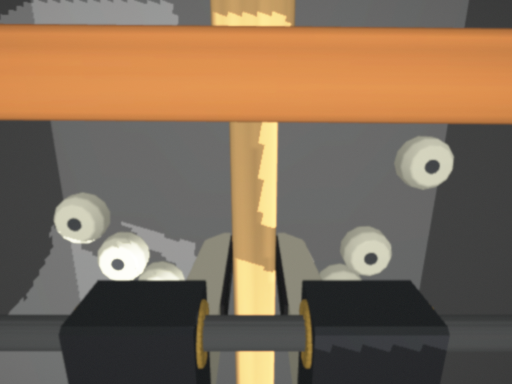

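All six beads show: on the −y side at (82,218), (123,256) and about (162,280), and on the +y side at (424,162), (365,250) and about (340,282). The bead at (424,162) has moved least.

```bash
python3 -c "
from h import *
c=cap('wrist')
for uv in [(82,218),(123,256),(162,285),(424,162),(365,250),(340,288)]: print(tl(onz(c,uv,.022)))
"
```

```text
[-0.0364 -0.0872]
[-0.015  -0.0689]
[ 0.0023 -0.0499]
[-0.0651  0.0812]
[-0.0185  0.0573]
[0.0041 0.046 ]
```

>>> carry_out --rows "0 0 0 -0.003 0;0 0 -0.0004 0 4.7;0 0 -0.0004 0 4.7;0 0 -0.0004 0 4.7;0 0 -0.0004 0 4.7;0 0 -0.0004 0 4.7;0 0 -0.0004 0 4.7;0 0 -0.0004 0 4.8;0 0 0 0 0"

```text
time_s: 13.17
eef_pos: [0.5394, 0.0457, 0.021]
tcp_rot: [[-0.927, 0.376, 0.004], [0.376, 0.927, -0.0], [-0.003, 0.001, -1.0]]
ft_force: [0.8, 0.7, -1.7]
finger_gap: 0.022
grasp_force: 30.0
```

>>> carry_out --rows "0 -0.0042 0.0027 0 0;0 -0.0042 0.0027 0 0;0 -0.0042 0.0027 0 0;0 -0.0042 0.0027 0 0;0 -0.0042 0.0027 0 0;0 -0.0042 0.0027 0 0;0 -0.0042 0.0027 0 0;0 -0.0042 0.0027 0 0;0 -0.0042 0.0027 0 0;0 -0.0042 0.0027 0 0;0 -0.0042 0.0027 0 0;0 -0.0042 0.0027 0 0"

```text
time_s: 14.17
eef_pos: [0.5962, 0.0538, 0.0204]
tcp_rot: [[-0.927, 0.374, -0.002], [0.374, 0.927, -0.004], [-0.0, -0.004, -1.0]]
ft_force: [-0.2, -5.5, -1.1]
finger_gap: 0.0219
grasp_force: 30.9
```

```bash
python3 -c "
from h import *
st();c=cap('wrist');save(c,'w6.png')
c=cap('scene');cv2.imwrite('pics/s6.png',cv2.resize(c['frame'][125:275,205:335,::-1],(400,461),interpolation=2))
a=cv2.imread('pics/w6.png');b=cv2.imread('pics/s6.png');o=np.zeros((600,800,3),np.uint8);o[:300,:400]=cv2.resize(a,(400,300));o[:461,400:]=b;
c=cap('side');o[300:,:400]=cv2.resize(c['frame'][145:245,190:310,::-1],(400,300),interpolation=2)
cv2.imwrite('pics/c6.png',o)"
```

```text
t 14.17 tub xy [ 0.0412 -0.0052] z 0.0204 tool y rel tub y deg -32.96 gap 0.0219 grip 30.9 F [-0.2 -5.5 -1.1]
```

View pics/c6.png

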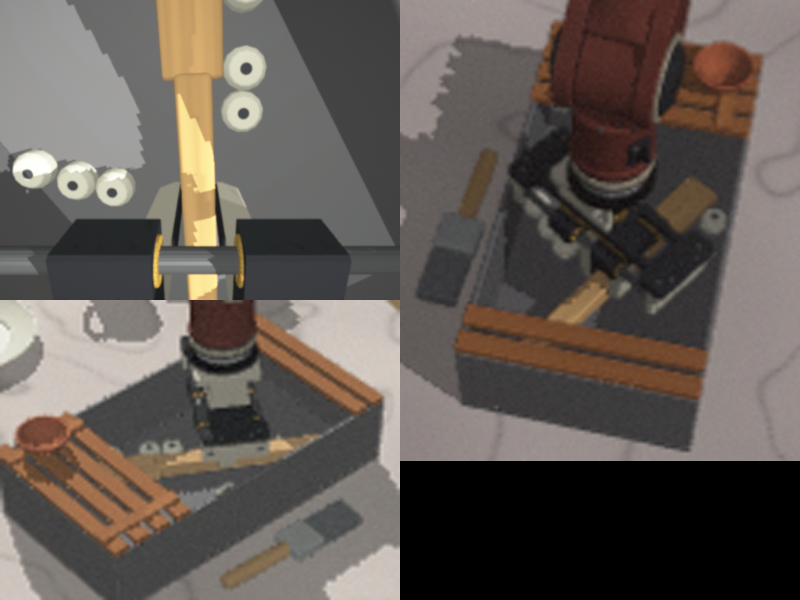

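The third left bead is jammed between the blade and the wall (scene zoom (313,218)). I'll check its exact place.

```bash
python3 -c "
from h import *
c=cap('scene')
print(tl(onz(c,(205+313/3.077,125+217/3.073),.022)))
c=cap('wrist')
k=1.28
for uv in [(243,0),(245,68),(242,112),(35,172),(77,183),(115,188)]: print(tl(onz(c,(uv[0]*k,uv[1]*k),.022)))
print('shoulder',tl(onz(c,(192*k,78*k),.031)),'blade',tl(onz(c,(190*k,5*k),.029)))
"
```

```text
[-0.05    0.0856]
[-0.0447  0.0779]
[-0.0133  0.061 ]
[0.0081 0.0465]
[-0.0317 -0.088 ]
[-0.0106 -0.0698]
[ 0.0061 -0.0508]
shoulder [-0.0256  0.0323] blade [-0.0571  0.0517]
```

The left wall bead is at about (-0.047, 0.083), so it has moved only about 2 cm. I'll regrip nearer the plain end and hook the bead with the blade's shoulder along the wall.

>>> carry_out --rows "0 0.0073 -0.0071 0 0;0 0.0073 -0.0071 0 0;0 0.0073 -0.0071 0 0;0 0.0023 0.0009 0 -5.25;0 0.0023 0.0009 0 -5.25;0 0.0023 0.0009 0 -5.25;0 0.0023 0.0009 0 -5.25;0 0.0023 0.0009 0 -5.25;0 0.0023 0.0009 0 -5.25;0 0 0 0.003 0;0.3 0 0 0 0;0.3 0 0 0 0"

```text
time_s: 15.42
eef_pos: [0.5559, 0.0529, 0.0177]
tcp_rot: [[-0.987, -0.162, 0.001], [-0.162, 0.987, 0.001], [-0.001, 0.001, -1.0]]
ft_force: [-0.0, 1.3, 0.3]
finger_gap: 0.0276
grasp_force: 0.0
```

>>> carry_out --rows "0.3 0 0 0 0;0.3 -0.0125 0 0 0;0.3 -0.0125 0 0 0;0.3 -0.0125 0 0 0;0.3 -0.0125 0 0 0;0.3 0 0 0 0;0 0 0 0 0;0 0 0 0 0;0 0 0 0 0;0 0 0 -0.003 0;0 0 0 0 0"

```text
time_s: 16.33
eef_pos: [0.6043, 0.0603, 0.021]
tcp_rot: [[-0.986, -0.164, -0.0], [-0.164, 0.986, -0.0], [0.0, -0.0, -1.0]]
ft_force: [0.5, -0.4, -0.3]
finger_gap: 0.0216
grasp_force: 30.0
```

```bash
python3 -c "
from h import *
st();c=cap('wrist');save(c,'w7.png')"
```

```text
t 16.33 tub xy [ 0.0504 -0.0004] z 0.021 tool y rel tub y deg -1.54 gap 0.0216 grip 30.0 F [ 0.5 -0.4 -0.3]
```

View pics/w7.png

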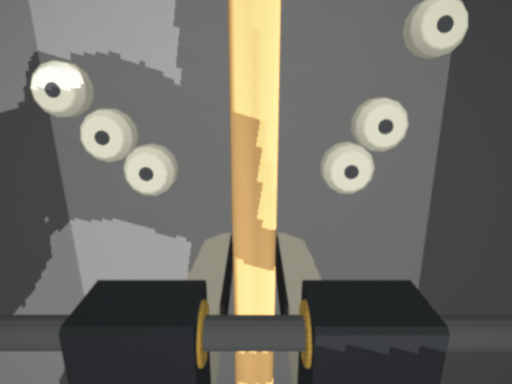

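All six beads are visible, at (62,88), (108,134), (150,169), (436,26), (380,124) and (347,167). The paddle is straight and gripped. From here I'll use numbers only.

```bash
cat >> h.py <<'E'
def beads(c):
    f=c["frame"].astype(np.uint8);h=cv2.cvtColor(f,cv2.COLOR_RGB2HSV)
    m=((h[...,1]<60)&(h[...,2]>125)).astype(np.uint8)
    m=cv2.morphologyEx(m,cv2.MORPH_OPEN,np.ones((5,5)))
    d=cv2.distanceTransform(cv2.morphologyEx(m,cv2.MORPH_CLOSE,np.ones((17,17))),cv2.DIST_L2,5)
    n,l,s,ce=cv2.connectedComponentsWithStats((d>11).astype(np.uint8))
    for i in range(1,n):
        if s[i,4]>20: print(np.round(ce[i]),s[i,4],tl(onz(c,ce[i],.022)))
E
python3 -c "
from h import *
c=cap('wrist')
for uv in [(62,88),(108,134),(150,169),(436,26),(380,124),(347,167)]: print(tl(onz(c,uv,.022)),c['frame'][uv[1]-14,uv[0]])
print('handle',tl(onz(c,(255,10),.031)),tl(onz(c,(254,200),.031)))
beads(c)"
```

```text
[-0.0344 -0.087 ] [254 254 251]
[-0.0128 -0.0691] [220 220 199]
[ 0.0048 -0.051 ] [221 221 200]
[-0.0558  0.0813] [213 212 190]
[-0.0141  0.0603] [222 222 202]
[0.0063 0.0458] [221 221 200]
handle [-0.0625  0.0024] [ 0.0192 -0.0002]
[96. 36.] 7753 [-0.0556 -0.0677]
[436.  22.] 1595 [-0.0572  0.0811]
[365. 143.] 1908 [-0.005   0.0537]
[127. 150.] 1910 [-0.0051 -0.061 ]
[138. 253.] 3707 [ 0.0501 -0.0624]
[297. 260.] 164 [0.0567 0.0217]
```

>>> carry_out --rows "0 0.005 -0.0006 0 3.5;0 0.005 -0.0006 0 3.5;0 0.005 -0.0006 0 3.4;0 0.0013 0.006 0 0;0 0.0013 0.006 0 0;0 0.0013 0.006 0 0;0 0.0013 0.006 0 0;0 0.0013 0.006 0 0;0 0.0013 0.006 0 0;0 0 0 0 0"

```text
time_s: 17.27
eef_pos: [0.5824, 0.0959, 0.0206]
tcp_rot: [[-1.0, 0.013, -0.0], [0.013, 1.0, 0.002], [0.0, 0.002, -1.0]]
ft_force: [0.2, 0.8, -0.4]
finger_gap: 0.0215
grasp_force: 30.0
```

>>> carry_out --rows "0 -0.0048 0.001 0 0;0 -0.0048 0.001 0 0;0 -0.0048 0.001 0 0;0 -0.0048 0.001 0 0;0 -0.0048 0.001 0 0;0 -0.0048 0.001 0 0;0 -0.0048 0.001 0 0;0 -0.0048 0.001 0 0;0 -0.0048 0.001 0 0;0 0 0 0 0"

```text
time_s: 18.1
eef_pos: [0.6265, 0.1014, 0.0204]
tcp_rot: [[-1.0, 0.017, -0.001], [0.017, 1.0, -0.0], [0.001, -0.0, -1.0]]
ft_force: [-0.4, -0.6, -1.1]
finger_gap: 0.0218
grasp_force: 30.0
```

```bash
sed -i 's/>125/>175/; s/d>11/d>14/' h.py; python3 -c "
from h import *
st();c=cap('wrist');beads(c);save(c,'w8.png')
print([(round(r['p'],2),tl(onz(c,r['location'],.015))) for r in ctrl.look_for(c,'bead0_center')])
h=cv2.cvtColor(c['frame'],cv2.COLOR_RGB2HSV)
m=(h[...,0]>8)&(h[...,0]<28)&(h[...,1]>90)&(h[...,2]>100)
for r in range(0,240,20):
  x=np.where(m[r])[0]; print(r,x.min() if len(x) else 0,x.max() if len(x) else 0)
"
```

```text
t 18.1 tub xy [0.08   0.0357] z 0.0204 tool y rel tub y deg -11.93 gap 0.0218 grip 30.0 F [-0.4 -0.6 -1.1]
[313.   7.] 256 [-0.0282  0.0837]
[495. 145.] 9838 [0.0486 0.1598]
[306.  69.] 273 [-0.004   0.0768]
[  8. 120.] 351 [-0.0106 -0.0642]
[304. 126.] 225 [0.021  0.0715]
[ 43. 146.] 202 [ 0.0041 -0.053 ]
[498. 374.] 514 [0.1896 0.161 ]
[(0.67, array([-0.0042,  0.0769]))]
0 226 278
20 227 278
40 227 278
60 228 277
80 228 277
100 229 277
120 229 276
140 230 276
160 230 276
180 231 275
200 231 275
220 232 275
```

>>> carry_out --rows "0 0.0092 -0.005 0 0;0 0.0092 -0.005 0 0;0 0.0009 -0.0068 0 -4.8;0 0.0009 -0.0068 0 -4.8;0 0.0009 -0.0068 0 -4.8;0 0.0009 -0.0068 0 -4.8;0 0.0009 -0.0068 0 -4.8;0 0 0 0 0"

```text
time_s: 18.87
eef_pos: [0.609, 0.0558, 0.0209]
tcp_rot: [[-0.921, -0.39, 0.001], [-0.39, 0.921, -0.001], [-0.001, -0.001, -1.0]]
ft_force: [-0.2, -0.8, -0.6]
finger_gap: 0.0218
grasp_force: 30.0
```

>>> carry_out --rows "0 0.0015 -0.0072 0 0;0 0.0015 -0.0072 0 0;0 0.0015 -0.0072 0 0;0 0.0015 -0.0072 0 0;0 0.0015 -0.0072 0 0;0 0 0 0 0;0 -0.0048 -0.001 0 0;0 -0.0048 -0.001 0 0;0 -0.0048 -0.001 0 0;0 -0.0048 -0.001 0 0;0 -0.0048 -0.001 0 0;0 0 0 0 0"

```text
time_s: 19.87
eef_pos: [0.6399, 0.028, 0.0204]
tcp_rot: [[-0.92, -0.392, -0.0], [-0.392, 0.92, 0.001], [-0.0, 0.001, -1.0]]
ft_force: [-0.7, 0.7, -1.4]
finger_gap: 0.0217
grasp_force: 30.0
```

```bash
python3 -c "
from h import *
st();c=cap('wrist');beads(c);save(c,'w9.png')
"
```

```text
t 19.87 tub xy [ 0.0792 -0.0389] z 0.0204 tool y rel tub y deg 12.08 gap 0.0217 grip 30.0 F [-0.7  0.7 -1.4]
[6. 5.] 133 [-0.0126 -0.1679]
[194.  67.] 1740 [-0.0049 -0.085 ]
[311. 118.] 5320 [ 0.0061 -0.0274]
[34. 97.] 59 [ 0.0236 -0.1552]
[498. 186.] 604 [0.0187 0.0721]
[  6. 265.] 912 [ 0.1152 -0.1675]
[  5. 374.] 209 [ 0.1898 -0.1681]
```

>>> carry_out --rows "0 0.0073 0.0057 0 0;0 0.0073 0.0057 0 0;0 0.0073 0.0057 0 0;0 0.0078 0.0092 0 4;0 0.0078 0.0092 0 4;0 0.0078 0.0092 0 4;0 0 0 0 0"

```text
time_s: 20.5
eef_pos: [0.5794, 0.0542, 0.0207]
tcp_rot: [[-0.981, -0.194, -0.002], [-0.194, 0.981, 0.001], [0.002, 0.001, -1.0]]
ft_force: [-0.1, 0.1, -0.6]
finger_gap: 0.0212
grasp_force: 30.0
```

```bash
python3 -c "
from h import *
st();c=cap('wrist');beads(c);save(c,'w10.png')
h=cv2.cvtColor(c['frame'],cv2.COLOR_RGB2HSV)
m=(h[...,0]>8)&(h[...,0]<28)&(h[...,1]>90)&(h[...,2]>100)
for r in (120,160,220):
  x=np.where(m[r])[0]; print(r,x.min() if len(x) else 0,x.max() if len(x) else 0)
"
```

```text
t 20.5 tub xy [ 0.0248 -0.0016] z 0.0207 tool y rel tub y deg 0.21 gap 0.0212 grip 30.0 F [-0.1  0.1 -0.6]
[ 78. 169.] 731 [-0.0192 -0.0888]
[429. 151.] 381 [-0.029   0.0822]
[402. 217.] 629 [0.0056 0.0736]
[113. 238.] 285 [ 0.0177 -0.0759]
120 230 278
160 231 277
220 232 276
```

Both sides are stirred, with every bead about 37 mm or more from where it started. Now I'll lift so the blade levers under the wide board and the paddle tilts.

>>> carry_out --rows "0 0 0 -0.01 0;0 0 0 -0.015 0;0 0 0 -0.015 0;0 0 0 -0.015 0;0 0 0 -0.006 0;0 0 0 -0.006 0;0 0 0 -0.006 0;0 0 0 -0.006 0;0 0 0 0 0"

```text
time_s: 21.3
eef_pos: [0.5821, 0.0519, 0.1004]
tcp_rot: [[-0.981, -0.192, 0.001], [-0.192, 0.981, -0.0], [-0.001, -0.0, -1.0]]
ft_force: [0.8, 0.2, -2.1]
finger_gap: 0.0216
grasp_force: 30.0
```

```bash
python3 -c "
from h import *
s=st();print(np.round(s['torque'],2))"
```

```text
t 21.3 tub xy [ 0.027  -0.0044] z 0.1004 tool y rel tub y deg 0.08 gap 0.0216 grip 30.0 F [ 0.8  0.2 -2.1]
[ 0.02 -0.31  0.07]
```

>>> carry_out --rows "0 0 0 -0.006 0;0 0 0 -0.006 0;0 0 0 -0.006 0;0 0 0 -0.006 0;0 0 0 -0.006 0;0 0 0 -0.006 0;0 0 0 -0.006 0;0 0 0 -0.006 0;0 0 0 0 0"

```text
time_s: 22.05
eef_pos: [0.5827, 0.0523, 0.1493]
tcp_rot: [[-0.981, -0.192, 0.003], [-0.192, 0.981, 0.0], [-0.003, -0.0, -1.0]]
ft_force: [0.6, 0.4, -1.4]
finger_gap: 0.0215
grasp_force: 30.0
```

```bash
cat > pe.py <<'E'
from h import *
s=st();print(np.round(s['torque'],2))
for n in ("side","scene"):
    c=cap(n)
    for l in ("paddle_plain_end","paddle_center","paddle_blade_end"):
        print(n,l,[(round(r['p'],2),np.round(r['location']).tolist()) for r in ctrl.look_for(c,l)[:2]])
    g=np.array(s["eef_pos"])+[0,0,.008]
    for th in (0,15,30,45):
        t=np.deg2rad(th);a=tub[2];u=np.array([np.cos(a)*np.cos(t),np.sin(a)*np.cos(t),np.sin(t)])
        print(th,"plain",np.round(proj(c,g+.1*u)),"blade",np.round(proj(c,g-.2*u)))
    h=cv2.cvtColor(c['frame'],cv2.COLOR_RGB2HSV)
    m=((h[...,0]>10)&(h[...,0]<25)&(h[...,1]>80)&(h[...,2]>120)).astype(np.uint8);m[:100]=0
    k,l,q,ce=cv2.connectedComponentsWithStats(m)
    for i in range(1,k):
        if q[i,4]>12 and 180<ce[i][0]<340:
            v,u=np.where(l==i);print("wood",q[i].tolist(),np.round(ce[i]),"ang",np.round(cv2.fitLine(np.c_[u,v].astype(np.float32),2,0,.01,.01).ravel()[:2],2))
E
python3 pe.py
```

```text
t 22.05 tub xy [ 0.0277 -0.0041] z 0.1493 tool y rel tub y deg 0.07 gap 0.0215 grip 30.0 F [ 0.6  0.4 -1.4]
[ 0.08 -0.33 -0.03]
side paddle_plain_end [(0.82, [243.0, 188.0])]
side paddle_center [(0.55, [240.0, 186.0])]
side paddle_blade_end [(0.86, [241.0, 188.0]), (0.3, [224.0, 131.0])]
0 plain [274. 160.] blade [209. 200.]
15 plain [273. 155.] blade [212. 209.]
30 plain [271. 151.] blade [217. 215.]
45 plain [268. 148.] blade [225. 218.]
wood [211, 100, 29, 15, 197] [225. 108.] ang [0.93 0.38]
wood [278, 159, 27, 20, 113] [291. 169.] ang [0.81 0.59]
wood [275, 164, 25, 18, 103] [287. 173.] ang [0.81 0.59]
wood [199, 170, 56, 60, 944] [228. 204.] ang [ 0.63 -0.77]
wood [209, 183, 6, 6, 21] [211. 185.] ang [0.79 0.61]
wood [188, 193, 9, 6, 35] [193. 196.] ang [0.99 0.13]
wood [194, 199, 4, 5, 13] [196. 201.] ang [0.49 0.87]
wood [257, 226, 20, 15, 85] [267. 233.] ang [ 0.85 -0.52]
scene paddle_plain_end [(0.7, [274.0, 196.0])]
scene paddle_center [(0.58, [272.0, 194.0])]
scene paddle_blade_end [(0.84, [270.0, 191.0]), (0.19, [309.0, 143.0])]
0 plain [266. 216.] blade [287. 131.]
15 plain [267. 210.] blade [286. 144.]
30 plain [268. 202.] blade [284. 159.]
45 plain [269. 192.] blade [281. 175.]
wood [264, 186, 14, 26, 191] [271. 199.] ang [ 0.29 -0.96]
```

>>> carry_out --rows "0 0 0 -0.006 0;0 0 0 -0.006 0;0 0 0 -0.006 0;0 0 0 -0.006 0;0 0 0 -0.006 0;0 0 0 -0.006 0;0 0 0 -0.006 0;0 0 0 0 0"

```text
time_s: 23.12
eef_pos: [0.5826, 0.0523, 0.1914]
tcp_rot: [[-0.981, -0.192, 0.003], [-0.192, 0.981, 0.0], [-0.003, -0.0, -1.0]]
ft_force: [0.7, 0.5, -1.0]
finger_gap: 0.0216
grasp_force: 30.0
```

```bash
cat > fit.py <<'E'
from h import *
# silhouette fit: wood mask overlap of handle end beyond the grip in scene + side
s=st();g0=np.array(s["eef_pos"])
def run(zr=(0,.016),ths=range(0,75,3)):
    cams=[]
    for n in ("scene","side"):
        c=cap(n);h=cv2.cvtColor(c['frame'],cv2.COLOR_RGB2HSV)
        m=((h[...,0]>11)&(h[...,0]<25)&(h[...,1]>60)&(h[...,2]>150)).astype(np.uint8)
        cv2.imwrite("pics/m_%s.png"%n,m*255);save(c,"f_%s.png"%n);cams.append((c,m))
    for th in ths:
        t=np.deg2rad(th);a=tub[2];u=np.array([np.cos(a)*np.cos(t),np.sin(a)*np.cos(t),np.sin(t)])
        v=np.array([-np.sin(a),np.cos(a),0]);n_=np.cross(u,v);o=[]
        for c,m in cams:
            for lo,hi,hw in ((.03,.1,.011),(-.2,-.128,.016)):
                pts=[g0+[0,0,.008]+k*u+e*v+f*n_ for k in np.linspace(lo,hi,15) for e in (-hw,0,hw) for f in (-.01,.01)]
                px=np.array([proj(c,p) for p in pts]);
                hull=cv2.convexHull(px.astype(np.float32)).astype(int);q=np.zeros_like(m);cv2.fillConvexPoly(q,hull,1)
                o.append(round(float((q&m).sum()/q.sum()),2))
        print(th,o)
run()
E
python3 fit.py
```

```text
t 23.12 tub xy [ 0.0276 -0.0041] z 0.1914 tool y rel tub y deg 0.07 gap 0.0216 grip 30.0 F [ 0.7  0.5 -1. ]
0 [0.08, 0.0, 0.0, 0.14]
3 [0.09, 0.0, 0.0, 0.17]
6 [0.09, 0.0, 0.0, 0.19]
9 [0.09, 0.0, 0.0, 0.22]
12 [0.09, 0.0, 0.0, 0.26]
15 [0.1, 0.0, 0.01, 0.31]
18 [0.09, 0.0, 0.02, 0.34]
21 [0.1, 0.0, 0.02, 0.4]
24 [0.1, 0.0, 0.04, 0.46]
27 [0.11, 0.0, 0.05, 0.5]
30 [0.11, 0.0, 0.06, 0.54]
33 [0.12, 0.0, 0.05, 0.56]
36 [0.12, 0.0, 0.05, 0.58]
39 [0.12, 0.0, 0.05, 0.6]
42 [0.09, 0.0, 0.06, 0.57]
45 [0.0, 0.0, 0.05, 0.59]
48 [0.0, 0.0, 0.05, 0.58]
51 [0.0, 0.0, 0.03, 0.53]
54 [0.0, 0.0, 0.02, 0.46]
57 [0.0, 0.0, 0.01, 0.39]
60 [0.0, 0.0, 0.0, 0.29]
63 [0.0, 0.06, 0.0, 0.25]
66 [0.0, 0.11, 0.0, 0.19]
69 [0.0, 0.11, 0.0, 0.13]
72 [0.0, 0.09, 0.0, 0.05]
```

```bash
cat > tilt.py <<'E'
from h import *
s=st();c=cap("wrist");h=cv2.cvtColor(c['frame'],cv2.COLOR_RGB2HSV);save(c,"t.png")
m=(h[...,0]>8)&(h[...,0]<28)&(h[...,1]>70)&(h[...,2]>90)
P=[]
for r in range(0,240,10):
    x=np.where(m[r,170:340])[0]+170
    if len(x)<4: continue
    a,b=x.min(),x.max()+1
    o,d1=ray(c,(a,r));_,d2=ray(c,(b,r))
    wd=np.linalg.norm(d2-d1);p=o+(d1+d2)/2*(.022/wd)
    P.append([r,b-a,*tl(p),p[2]]);
for q in P: print(np.round(q,3))
E
python3 tilt.py
```

```text
t 23.22 tub xy [ 0.0269 -0.0041] z 0.1902 tool y rel tub y deg 0.07 gap 0.0218 grip 30.0 F [ 1.4 -0.1 -1.6]
[ 0.00e+00  1.70e+02 -6.80e-02 -5.00e-03  3.07e-01]
[ 1.00e+01  1.70e+02 -6.60e-02 -5.00e-03  3.07e-01]
[ 2.00e+01  1.70e+02 -6.50e-02 -5.00e-03  3.07e-01]
[ 3.00e+01  1.12e+02 -6.70e-02  1.00e-03  2.82e-01]
[ 4.00e+01  5.30e+01 -7.50e-02 -5.00e-03  2.01e-01]
[ 5.00e+01  5.40e+01 -7.10e-02 -4.00e-03  2.05e-01]
[ 6.00e+01  5.50e+01 -6.60e-02 -5.00e-03  2.09e-01]
[ 7.00e+01  5.30e+01 -6.30e-02 -5.00e-03  2.05e-01]
[ 8.00e+01  3.50e+01 -6.00e-02 -5.00e-03  1.29e-01]
[ 9.00e+01  3.60e+01 -5.40e-02 -4.00e-03  1.37e-01]
[ 1.00e+02  3.60e+01 -4.80e-02 -4.00e-03  1.39e-01]
[ 1.10e+02  3.70e+01 -4.30e-02 -5.00e-03  1.46e-01]
[ 1.20e+02  3.70e+01 -3.70e-02 -5.00e-03  1.48e-01]
[ 1.3e+02  3.7e+01 -3.1e-02 -5.0e-03  1.5e-01]
[ 1.40e+02  3.80e+01 -2.60e-02 -4.00e-03  1.57e-01]
[ 1.50e+02  3.90e+01 -2.20e-02 -5.00e-03  1.64e-01]
[ 1.60e+02  3.90e+01 -1.60e-02 -4.00e-03  1.65e-01]
[ 1.70e+02  3.90e+01 -1.10e-02 -4.00e-03  1.67e-01]
[ 1.80e+02  4.00e+01 -7.00e-03 -4.00e-03  1.73e-01]
[ 1.90e+02  4.00e+01 -2.00e-03 -4.00e-03  1.75e-01]
[ 2.00e+02  4.10e+01  2.00e-03 -4.00e-03  1.81e-01]
[ 2.10e+02  4.10e+01  7.00e-03 -4.00e-03  1.83e-01]
[ 2.20e+02  4.10e+01  1.20e-02 -4.00e-03  1.84e-01]
[ 2.3e+02  4.2e+01  1.6e-02 -5.0e-03  1.9e-01]
```

The tilt is about 40°. Drawing it out along its slant.

>>> carry_out --rows "0 -0.0067 0 -0.006 0;0 -0.0067 0 -0.006 0;0 -0.0067 0 -0.006 0;0 -0.0067 0 -0.006 0;0 -0.0067 0 -0.006 0;0 -0.0067 0 -0.006 0;0 -0.0067 0 -0.006 0;0 -0.0067 0 -0.006 0;0 -0.0067 0 -0.006 0;0 -0.0067 0 -0.006 0;0 -0.0067 0 -0.006 0;0 -0.0067 0 -0.006 0"

```text
time_s: 24.27
eef_pos: [0.66, 0.0675, 0.2611]
tcp_rot: [[-0.981, -0.192, -0.003], [-0.192, 0.981, -0.001], [0.003, 0.0, -1.0]]
ft_force: [0.1, -0.1, -1.2]
finger_gap: 0.0218
grasp_force: 30.0
```

```bash
sed -i 's/range(0,240,10)/range(0,240,16)/; s/    if len(x)<4: continue/    if len(x)<4 or len(x)>150: continue/' tilt.py; python3 tilt.py
```

```text
t 24.27 tub xy [ 0.1064 -0.004 ] z 0.2611 tool y rel tub y deg 0.08 gap 0.0218 grip 30.0 F [ 0.1 -0.1 -1.2]
[ 0.00e+00  5.10e+01 -1.20e-02 -5.00e-03  2.61e-01]
[ 1.60e+01  5.20e+01 -5.00e-03 -4.00e-03  2.67e-01]
[ 3.20e+01  5.30e+01  2.00e-03 -5.00e-03  2.72e-01]
[ 4.80e+01  5.40e+01  8.00e-03 -4.00e-03  2.76e-01]
[ 6.40e+01  5.50e+01  1.50e-02 -5.00e-03  2.81e-01]
[ 8.0e+01  3.5e+01  1.9e-02 -4.0e-03  2.0e-01]
[ 9.60e+01  3.60e+01  2.90e-02 -4.00e-03  2.09e-01]
[ 1.12e+02  3.70e+01  3.80e-02 -4.00e-03  2.18e-01]
[ 1.28e+02  3.70e+01  4.70e-02 -4.00e-03  2.21e-01]
[ 1.44e+02  3.80e+01  5.50e-02 -4.00e-03  2.29e-01]
[ 1.60e+02  3.90e+01  6.30e-02 -4.00e-03  2.36e-01]
[ 1.76e+02  4.00e+01  7.00e-02 -5.00e-03  2.44e-01]
[ 1.92e+02  4.10e+01  7.70e-02 -4.00e-03  2.51e-01]
[ 2.08e+02  4.10e+01  8.60e-02 -4.00e-03  2.53e-01]
```

>>> carry_out --rows "0 0 0 -0.007 0;0 0 0 -0.007 0;0 0 0 -0.007 0;0 0 0 -0.007 0;0 0 0 0 0;0 0 0 0 0;0 0 0 0 0;0 0 0 0 0"

```text
time_s: 24.98
eef_pos: [0.6601, 0.0675, 0.2892]
tcp_rot: [[-0.981, -0.192, -0.001], [-0.192, 0.981, -0.0], [0.001, 0.0, -1.0]]
ft_force: [-0.5, -0.2, -1.1]
finger_gap: 0.0215
grasp_force: 30.0
```

```bash
cat > fin.py <<'E'
from h import *
s=st();c=cap("wrist");h=cv2.cvtColor(c['frame'],cv2.COLOR_RGB2HSV)
m=(h[...,0]>8)&(h[...,0]<28)&(h[...,1]>70)&(h[...,2]>90)
H=[];B=[]
for r in range(0,225,4):
    x=np.where(m[r,190:320])[0]+190
    if len(x)<20: continue
    a,b=x.min(),x.max()+1;w_=.036 if r<66 else .022
    if 66<=r<84: continue
    o,d1=ray(c,(a,r));_,d2=ray(c,(b,r));p=o+(d1+d2)/2*(w_/np.linalg.norm(d2-d1))
    (B if r<66 else H).append([tl(p)[0],p[2]])
for n,q in (("handle",np.array(H)),("blade",np.array(B))):
    k=np.polyfit(q[:,0],q[:,1],1);print(n,"tilt",np.rad2deg(np.arctan(k[0])),"x",q[:,0].min(),q[:,0].max(),"z",np.polyval(k,[q[:,0].min(),q[:,0].max()]))
for n in ("scene","side"):
    c=cap(n);save(c,"end_%s.png"%n)
    for l in ("paddle_blade_end","paddle_plain_end","dish","brush","bead0_center"):
        print(n,l,[(round(r['p'],2),np.round(r['location']).tolist()) for r in ctrl.look_for(c,l)[:6]])
c=cap("side");g=np.array(s["eef_pos"])
for th in (34,38,42,46):
    t=np.deg2rad(th);a=tub[2];u=np.array([np.cos(a)*np.cos(t),np.sin(a)*np.cos(t),np.sin(t)]);print(th,np.round(proj(c,g-.2*u),1),np.round(proj(c,g+.1*u),1),"tipz",(g-.2*u)[2])
f=c["frame"];hh=cv2.cvtColor(f,cv2.COLOR_RGB2HSV);mm=(hh[...,0]>14)&(hh[...,0]<25)&(hh[...,1]>70)&(hh[...,2]>140)
sub=mm[140:215,225:300]
print("\n".join("".join(".#"[int(v)] for v in r[::1]) for r in sub[::2]))
E
python3 fin.py
```

```text
t 24.98 tub xy [ 0.1065 -0.004 ] z 0.2892 tool y rel tub y deg 0.08 gap 0.0215 grip 30.0 F [-0.5 -0.2 -1.1]
handle tilt 15.35061321466823 x 0.0219 0.0816 z [0.27181666 0.28820543]
blade tilt 37.806322270048106 x -0.0349 0.0094 z [0.18177013 0.21614057]
scene paddle_blade_end [(0.62, [268.0, 185.0]), (0.53, [124.0, 168.0])]
scene paddle_plain_end [(0.62, [267.0, 186.0]), (0.52, [271.0, 218.0])]
scene dish [(0.45, [318.0, 146.0])]
scene brush [(0.8, [225.0, 203.0])]
scene bead0_center []
side paddle_blade_end [(0.85, [254.0, 159.0])]
side paddle_plain_end [(0.7, [257.0, 157.0])]
side dish [(0.54, [203.0, 193.0])]
side brush [(0.63, [280.0, 223.0])]
side bead0_center []
34 [234.3 179.6] [287.7 111.2] tipz 0.1773283095634564
38 [236.2 180.8] [286.9 110.3] tipz 0.1660345951924741
42 [238.3 181.8] [286.  109.6] tipz 0.15534076898583413
46 [240.5 182.6] [285.1 108.9] tipz 0.14529893018987555
.....................................######................................
...................................######..................................
..................................######..........
[... 1985 characters left out ...]
................
...........................................................................
...........................................................................
...........................................................................
...........................................................................
...........................................................................
...........................................................................
...........................................................................
...........................................................................
...........................................................................
```

```bash
python3 -c "
from h import *
s=ctrl.read_state();c=cap('side')
n=np.array([-np.sin(tub[2]),np.cos(tub[2]),0]);g=np.array(s['eef_pos'])
for uv in ((236,177),(238.5,178.5),(241,180.5)):
    o,d=ray(c,uv);p=o+d*((g-o)@n)/(d@n);print(uv,tl(p),p[2], 'L',np.linalg.norm(p-g))
# is tub / bead white in scene inside tub, dish position
c=cap('scene');print('dish',tl(onz(c,(318,146),.12)))
f=cv2.cvtColor(c['frame'],cv2.COLOR_RGB2HSV);m=((f[...,0]<9)|(f[...,0]>172))&(f[...,1]>120)&(f[...,2]>90)
v,u=np.where(m[130:165,290:330]);print('red centroid',u.mean()+290,v.mean()+130,len(u))
a=cv2.cvtColor(cv2.imread('pics/scene.png'),cv2.COLOR_BGR2HSV);m=((a[...,0]<9)|(a[...,0]>172))&(a[...,1]>120)&(a[...,2]>90)
v,u=np.where(m[130:165,290:330]);print('before',u.mean()+290,v.mean()+130,len(u))
"
```

```text
(236, 177) [-0.0511 -0.004 ] 0.18444992920576153 L 0.18984932174539715
(238.5, 178.5) [-0.0405 -0.004 ] 0.17042475735867946 L 0.1896267219139835
(241, 180.5) [-0.0299 -0.004 ] 0.15375331636371192 L 0.19281384518773023
dish [-0.1655  0.093 ]
red centroid 317.5 148.5 6
before 308.0285714285714 145.57142857142858 140
```

```bash
python3 -c "
from h import *
def red(f):
    a=cv2.cvtColor(f,cv2.COLOR_RGB2HSV);m=((a[...,0]<7)|(a[...,0]>172))&(a[...,1]>110)&(a[...,2]>80)
    v,u=np.where(m[175:215,185:225]);return u.mean()+185,v.mean()+175,len(u)
c=cap('side');print(red(c['frame']),red(cv2.imread('pics/side.png')[:,:,::-1].copy()))
s=st();print(np.abs(s['qd']).max())
print(ctrl.job_done())"
```

```text
(np.float64(nan), np.float64(nan), 0) (np.float64(nan), np.float64(nan), 0)
t 25.83 tub xy [ 0.1069 -0.004 ] z 0.2896 tool y rel tub y deg 0.07 gap 0.022 grip 30.0 F [ 0.5 -0.4 -0.9]
0.0019986086162672827
the job is handed in; nothing more can be done
None<string>:5: RuntimeWarning: Mean of empty slice.
  ret = ret.dtype.type(ret / rcount)
```

I handed the job in at 25.8 s: all six beads were pushed about 37 mm or more by estimate (not all seen separately at the end), and the paddle is held still over the opening at about 38°, blade end down and roughly 4.5–5 cm above the boards; the dish could not be confirmed unmoved, as the arm mostly hid it and my colour check failed.

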